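# Set equal gaps between relay modules on a rail with a spacing gauge

### The job

Use the orange-legged spacing gauge, held by its sprung black grip, to set equal cooling gaps along the row of white relay modules: working outwards from the fixed grey end bracket, lower the gauge over each module in turn (orange spacer leg on the bracket side) and slide the module towards the bracket until you feel the spacer leg bear lightly on the bracket or on the module set before, which must not be shoved along. Move the modules with the gauge only, gently and never with the fingers, leave the other things where they are, and finally stand the gauge upright on the bench clear of the rail and let go.

Things in the scene. Friction and masses are not known exactly. Their poses are not given: they have to be found in the camera images.
- rail: Steel mounting rail on a grey plate 70 x 240 mm, screwed to the bench. Origin: centre of the plate's underside on the bench. The row of modules runs along its y axis; the grey end bracket is at the +y end (the far end, seen from the robot). z up. Rail top 12 mm above the bench.
- bracket_face (a point): Top edge, in the middle of the face that looks at the modules (rail -y), of the fixed grey end bracket (50 mm along rail x, 20 mm along rail y, top 78 mm above the bench). It is rigid.
- module1_top (a point): Centre of the top of white relay module 1 (nearest the end bracket): 32 mm wide along the row (rail y), 56 mm along rail x, top 78 mm above the bench. It slides along the rail only, cannot lift, tip or turn, and stays where it is left; its clip drags with 3 to 8 N (each clip differs), constant along the travel. It starts 10 to 44 mm too far from the bracket.
- module2_top (a point): Centre of the top of white relay module 2 (the middle one): 32 mm wide along the row (rail y), 56 mm along rail x, top 78 mm above the bench. It slides along the rail only, cannot lift, tip or turn, and stays where it is left; its clip drags with 3 to 8 N (each clip differs), constant along the travel. It starts 10 to 44 mm too far from the bracket.
- module3_top (a point): Centre of the top of white relay module 3 (farthest from the end bracket): 32 mm wide along the row (rail y), 56 mm along rail x, top 78 mm above the bench. It slides along the rail only, cannot lift, tip or turn, and stays where it is left; its clip drags with 3 to 8 N (each clip differs), constant along the travel. It starts 10 to 44 mm too far from the bracket.
- module1: White relay module 1; origin on the bench plane below its centre, axes as the rail's.
- module2: White relay module 2; origin on the bench plane below its centre, axes as the rail's.
- module3: White relay module 3; origin on the bench plane below its centre, axes as the rail's.
- end_bracket: The fixed grey end bracket; origin on the bench plane below its centre.
- gauge: Loose spacing gauge (150 g), an upside-down U standing on two legs 32 mm deep (foot to bridge underside), 32 mm along gauge x. Origin: on the foot plane, midway between the legs' inner faces; z up. The slot is 37 mm wide. Bridge 8 mm thick, top 40 mm above the feet. Leg ends are stepped in 2 mm each side for the lowest 5 mm. Starts with its y axis within 0.45 rad of world +x, orange leg away from the robot.
- spacer_face (a point): Outer face (gauge +y) of the gauge's orange spacer leg, half-way up the leg. The leg spans +18.5 to +31.5 mm along gauge y. From this face to the hook leg's inner face is 50 mm, so a 32 mm module hooked and brought up until this face meets its neighbour leaves an 18 mm gap.
- hook_face (a point): Inner face (towards +y) of the gauge's bare aluminium hook leg, half-way up; the leg spans -18.5 to -26.5 mm along gauge y. This face pulls the module along.
- gauge_grip (a point): Centre of the gauge's black grip, a bar 24 mm along gauge x, 14 mm along gauge y, 46 mm tall, above the middle of the slot; 64 mm above the feet. Axes as the gauge's. Pinch it from above across its 14 mm. It rides on a spring along gauge y (0.8 N per mm, 15 mm either way, centred when unloaded), so under load the hand runs ahead of the gauge and the push grows softly.
- spool: Bystander: black solder spool, 55 mm across, 36 mm tall, standing; origin under its centre.
- jar: Bystander: small jar with yellow lid, 36 mm across, 33 mm tall; origin under its centre.
- cleaner: Bystander: round black tip cleaner with brass wool, 50 mm across, 38 mm tall; origin under its centre.
- loupe_a: Bystander: black eye loupe, 36 mm across, 30 mm tall; origin under its centre.
Mind the look-alikes: they are no part of the job. There is more than one size of the gauge; the one meant has the size given above.

How it is judged:
On the way, in this order (a step that is already met when the one before it is completed fails the run):
1. The first gap (end bracket to module 1) is 18 mm within 1.5 mm, with the gauge bearing (over 0.8 N) on both that module and its neighbour (distance between bracket_face and module1_top between 0.0325 and 0.0355 m and contact force between gauge and end_bracket above 0.8 N and contact force between gauge and module1 above 0.8 N), for 0.1 s.
2. The second gap (module 1 to module 2) is set too, the first still right, with the gauge bearing (over 0.8 N) on both that module and its neighbour (distance between bracket_face and module1_top between 0.0325 and 0.0355 m and distance between module1_top and module2_top between 0.0485 and 0.0515 m and contact force between gauge and module1 above 0.8 N and contact force between gauge and module2 above 0.8 N), for 0.1 s.
3. The third gap (module 2 to module 3) is set too, the others still right, with the gauge bearing (over 0.8 N) on both that module and its neighbour (distance between bracket_face and module1_top between 0.0325 and 0.0355 m and distance between module1_top and module2_top between 0.0485 and 0.0515 m and distance between module2_top and module3_top between 0.0485 and 0.0515 m and contact force between gauge and module2 above 0.8 N and contact force between gauge and module3 above 0.8 N), for 0.1 s.
At the end, for the whole second after the job is handed in: All three gaps (end bracket to module 1, 1 to 2, 2 to 3) are 18 mm within 1.5 mm, i.e. module 1's centre is 34 mm from the bracket face and module centres are 50 mm apart; the gauge stands upright on its feet on the bench (within 0.1 rad), still, not touching the rail or the modules (distance between bracket_face and module1_top between 0.0325 and 0.0355 m and distance between module1_top and module2_top between 0.0485 and 0.0515 m and distance between module2_top and module3_top between 0.0485 and 0.0515 m and angle between gauge_grip's own z axis and vertical below 0.1 rad and height (world z) of gauge_grip below 0.069 m and height (world z) of gauge below 0.003 m and contact force between gauge and rail below 0.05 N and linear speed of gauge below 0.02 m/s).
It fails at once if The gauge is pressed on a module or the end bracket with more than 25 N (contact force between gauge and module1 above 25 N or contact force between gauge and module2 above 25 N or contact force between gauge and module3 above 25 N or contact force between gauge and end_bracket above 25 N).
It fails at once if The fingers or arm push a module (over 2 N) (contact force between any of the fingers, the arm and module1 above 2 N or contact force between any of the fingers, the arm and module2 above 2 N or contact force between any of the fingers, the arm and module3 above 2 N).
It fails at once if A bystander (spool, jar, tip cleaner, loupe) is moved by more than 15 mm (distance of any of spool, jar, cleaner, loupe_a from where it was at the start of the episode above 0.015 m).
It also fails if it takes over 72 s, if anything falls off the work surface, if the arm or the gripper's body presses on something with over 40 N, if the wrist force passes 120 N, or if a joint passes its speed limit or range.

### The arm

A 6-joint arm with a two-finger parallel gripper is mounted at the origin on a cart in front of the work surface, level with it; the furniture and walls round the work are solid. World frame = base frame: x ahead of the robot, y to its left, z up, the work surface at z = 0. Lengths are in m, angles in rad, forces in N, time in s.
With the tool pointing down it reaches from about 0.275 to 0.75 m from the base axis. Payload 10.2 kg.
Tool frame: the origin (TCP) lies at the very end of the fingers, on their centre line; the grasp point (between the pads) lies 19 mm behind it; z points along the fingers, y is the line along which they close (so a half turn about z gives the same grasp; the last joint's range is limited). The gripper opens to 88 mm and grips with 3 to 60 N. Pads are 18 mm wide; open, the fingers measure 123 mm over their backs; the gripper's body (75 mm by 187 mm) begins 45 mm behind the grasp point.
Start: joints at [1.068, 0.313, 1.498, -0, 1.331, -0.223], TCP at [0.145, 0.505, 0.239] pointing down, gripper open.
Joint ranges: [-2.94, 2.94], [-0.97, 2.17], [0.19, 2.56], [-1.23, 4.37], [0.02, 3.11], [-2.88, 2.88]. Speed limits (rad/s): [2.39, 2.39, 3.01, 3.14, 3.14, 3.14].

### API

Orientations are given as [roll, pitch, yaw] about the fixed x, y, z axes, in that order (R = Rz(yaw) Ry(pitch) Rx(roll)).
In Python, from cell import * gives the robot as it stands.
- The arm moves only by the tool step_arm, never from a script. Its argument "motion" is a list that holds one entry, the list of rows, each a list of 7 numbers: the shift along the tool's x, y, z in units of 25 mm (1.0 is 25 mm), then the turn, a rotation vector about the tool's x, y, z in units of 5 degrees (1.0 is 5 degrees), then the opening, from -1 (shut) to 1 (fully open). A call has 1 to 10 rows; each row shifts and turns the commanded pose from where the row before left it, along the tool's axes as they then stand; what a row does not reach is not made up. A row lasts 1/12 s, in which the tool goes at most 41.7 mm and 7.16 degrees, less where a joint would pass 70% of its speed; a pose out of reach is approached as far as the arm can. A call is refused whole if a number of a shift passes 1 or a number of a turn 1, either way. A call with a gripper value outside its range is refused whole. The fingers move at their own pace and stop on an object; "force" is the grip in N (left out, the last holds). Time passes only in rows, so rows that do not move let the fingers close. It gives the time, the measured TCP pose, the force, the opening and the grip force at its end, in the units of the state.
- get_obs(): the state, without advancing time (a new reading comes with each control period).
- camera(name): name is "side" or "top" or "wrist"; returns (picture, depth): 420x560x3 uint8, red, green, blue; 420x560 float32, m along the optical axis (not along the pixel's ray), 0 where there is no reading.
- camera_params(name): a dict with "fx", "fy", "cx", "cy" (pixels), "R" (3x3) and "t" (3): a world point X has camera coordinates R X + t. Camera axes: x right, y down, z forward; pixel columns grow to the right and rows downward; lengths in m; the calibration is good to about 2 mm. A picture is of the moment at which its call begins: read the wrist's pose just before it. camera_params takes no time and is no camera call; for the wrist camera it gives the pose at the moment of the call.
- close_job(): hands the job in; it is judged then, once.
The state is a dict: "time_s": time; "joint_positions": joint angles; "joint_velocities": joint speeds; "joint_efforts": joint torques, N m; "tcp_pos": TCP position; "tool_rot": TCP orientation; "wrist_force": force on the tool from outside, world axes, zero at the start; "wrist_torque": the same for the moment, N m; "width": opening from 0.0 (shut) to 1.0 (fully open); "gripper_force": force on a finger pad.
Only numpy, scipy, OpenCV 4.12 (cv2) and the standard library are available. Lean on these libraries where they do the work, as an engineer would, in place of code of your own. Each camera call takes 0.05 s, during which the arm holds its last target. There are 200 camera calls.

## Working session

There is one attempt and no reset: what is moved stays moved. The work goes in short steps, Python scripts to look and compute and a tool call to move; the robot and the scene stay as the last step left them, time stands still between calls to the robot, and variables do not carry over. Pictures are saved under pics/ and viewed, at most 10 in all, crops included, and the job is handed in when it is done.

Besides the shell and the picture viewer there is one more tool, called after "Request:" by a JSON object that holds its "api" and its "payload". step_arm: Moves the arm, as the interface text tells. Its arguments: {"type":"object","properties":{"motion":{"type":"array","items":{"type":"array","items":{"type":"array","items":{"type":"number"}}}},"force":{"type":"number"}},"required":["motion"]}

```bash
ls; mkdir -p pics; cat > h.py <<'E'
from cell import *
import numpy as np, cv2
def snap(n,f):
    p,d=camera(n); cv2.imwrite('pics/'+f+'.png',cv2.cvtColor(p,cv2.COLOR_RGB2BGR)); return p,d
def world(n,d,P=None):
    P=P or camera_params(n); v,u=np.mgrid[:d.shape[0],:d.shape[1]]
    c=np.stack([(u-P['cx'])/P['fx']*d,(v-P['cy'])/P['fy']*d,d],-1)
    return (c-P['t'])@np.array(P['R'])
def ray(n,u,v,z,P=None):
    P=P or camera_params(n); R=np.array(P['R']); o=-R.T@P['t']
    r=R.T@np.array([(u-P['cx'])/P['fx'],(v-P['cy'])/P['fy'],1]); return o+r*(z-o[2])/r[2]
E
python3 - <<'E'
from h import *
o=get_obs(); print({k:np.round(o[k],3) for k in('time_s','tcp_pos','tool_rot','wrist_force','width')})
for n in('top','side'):
    p,d=snap(n,n+'0'); np.save(n+'d.npy',d); P=camera_params(n); print(n,P['fx'],P['cx'],P['cy'],np.round(P['R'],3).tolist(),np.round(P['t'],3), (d>0).mean())
E
```

```text
pics
{'time_s': np.float64(0.0), 'tcp_pos': array([0.145, 0.504, 0.238]), 'tool_rot': array([-3.14 , -0.   ,  2.862]), 'wrist_force': array([ 0.954, -0.639, -0.165]), 'width': np.float64(0.999)}
top 383.1733528097023 277.1096950599758 206.9141237196777 [[-0.011, -1.0, 0.001], [-0.993, 0.011, -0.117], [0.117, -0.002, -0.993]] [0.192 0.561 0.855] 0.9959778911564626
side 459.04697992692576 278.0974238935512 204.53007816575973 [[0.994, -0.111, 0.022], [-0.036, -0.493, -0.869], [0.108, 0.863, -0.494]] [-0.529  0.176  0.692] 0.9960799319727891
```

View pics/top0.png

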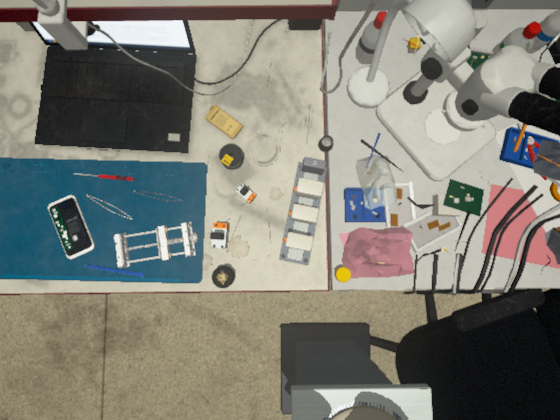

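View pics/side0.png

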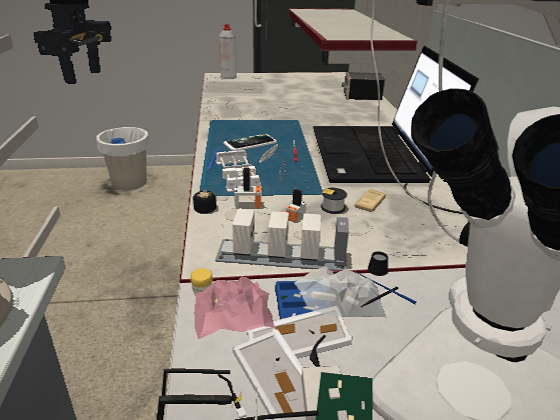

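Top view: rail at (303,210) with its bracket at (314,165), and modules near (310,188), (304,213) and (297,241). There are two gauge look-alikes, at (220,235) and (245,193); the white jig at (155,245) is not one. The spool is at (231,156), the cleaner at (223,275), the loupe at (326,143) and the jar at (343,274). The side view shows the same gauges at (247,190) and (296,207).

```bash
python3 - <<'E'
from h import *
p=cv2.imread('pics/top0.png'); s=cv2.imread('pics/side0.png')
a=cv2.resize(p[130:290,195:350],None,fx=3.6,fy=3.6,interpolation=cv2.INTER_CUBIC)
b=cv2.resize(s[160:275,190:390],None,fx=2,fy=2)
cv2.imwrite('pics/crop.png',a)
d=np.load('topd.npy'); W=world('top',d)
np.save('W.npy',W)
# heights clusters
for name,(u0,v0,u1,v1) in dict(g1=(205,215,235,255),g2=(232,178,262,208)).items():
    w=W[v0:v1,u0:u1].reshape(-1,3); c=p[v0:v1,u0:u1].reshape(-1,3).astype(int)
    print(name,'maxz',np.sort(w[:,2])[-5:].round(3), 'median bench',np.median(w[:,2]).round(3))
    o=(c[:,2]-c[:,0]>90)&(c[:,2]>150); print('orange',o.sum(),w[o].mean(0).round(4))
    for lo,hi in((.03,.05),(.05,.075),(.075,.1)):
        m=(w[:,2]>lo)&(w[:,2]<hi)
        if m.sum()>4:
            print(lo,m.sum(),w[m].mean(0).round(4),cv2.minAreaRect(w[m,:2].astype(np.float32)*1000))
m=(W[...,2]>.065)&(W[...,2]<.09); m[:150]=0; m[270:]=0; m[:,:275]=0; m[:,335:]=0
n,l,st,ce=cv2.connectedComponentsWithStats(m.astype(np.uint8))
for i in range(1,n):
    if st[i,4]>20:
        w=W[l==i]; print('top',ce[i].round(),st[i,4],np.median(w,0).round(4),w.mean(0).round(4),cv2.minAreaRect(w[:,:2].astype(np.float32)*1000))
E
```

```text
g1 maxz [0.091 0.914 0.914 0.914 0.914] median bench 0.002
orange 68 [0.5212 0.3163 0.0539]
0.03 285 [0.5002 0.3172 0.0413] ((499.9731140136719, 318.05816650390625), (32.00276565551758, 57.530635833740234), 86.81907653808594)
0.05 10 [0.4946 0.3113 0.0652] ((492.2124938964844, 316.1000061035156), (9.889647483825684, 25.506166458129883), 25.850645065307617)
0.075 78 [0.4971 0.3173 0.0874] ((496.79693603515625, 317.6081237792969), (13.249136924743652, 22.483388900756836), 0.38097748160362244)
g2 maxz [0.067 0.068 0.068 0.914 0.914] median bench 0.002
orange 39 [0.5868 0.247  0.0302]
0.03 109 [0.5964 0.2572 0.0322] ((598.7991943359375, 259.1996154785156), (42.42448043823242, 23.08346939086914), 48.15256881713867)
0.05 46 [0.5989 0.26   0.0634] ((599.85009765625, 260.5000915527344), (10.160785675048828, 17.617706298828125), 48.527122497558594)
top [314. 163.] 224 [0.6547 0.1009 0.079 ] [0.655  0.1016 0.0783] ((656.380126953125, 101.44478607177734), (49.67639923095703, 20.41092872619629), 77.98959350585938)
top [310. 186.] 389 [0.6024 0.1129 0.0797] [0.6018 0.1132 0.0793] ((602.577392578125, 112.97268676757812), (55.64124298095703, 32.46385192871094), 77.9744644165039)
top [305. 212.] 385 [0.545  0.1251 0.0797] [0.5445 0.1254 0.0793] ((545.1273803710938, 125.36978149414062), (55.61347961425781, 32.44482421875), 78.15541076660156)
top [299. 241.] 378 [0.4823 0.1392 0.0799] [0.4828 0.1387 0.0797] ((482.99725341796875, 138.43565368652344), (56.069644927978516, 31.92194366455078), 77.83555603027344)
```

View pics/crop.png

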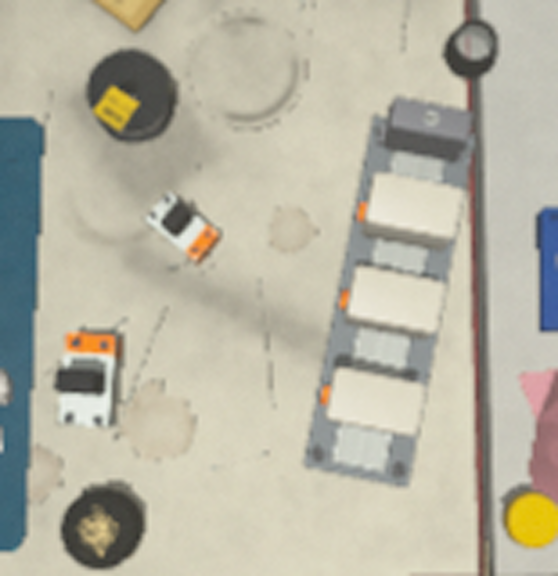

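The gauge at (220,235) is the one meant: its plan measures 32 x 57.5 mm and its grip top 87 mm. The other is about 42 x 23 mm and 68 mm tall, so it is the look-alike. Row direction is about -12° from world +x, and the gauge's is about -3°. I'll turn the tool first, then go above the grip.

Request:
{"api": "step_arm", "payload": {"motion": [[[0,0,0,0,0,1,1],[0,0,0,0,0,1,1],[0,0,0,0,0,1,1],[0,0,0,0,0,1,1],[0,0,0,0,0,1,1],[0,0,0,0,0,1,1],[0,0,0,0,0,1,1],[0,0,0,0,0,1,1],[0,0,0,0,0,1,1],[0,0,0,0,0,1,1]]]}}

```text
time_s: 0.93
tcp_pos: [0.1449, 0.5044, 0.2384]
tool_rot: [-3.141, 0.001, 1.985]
wrist_force: [-0.4, -0.6, -0.5]
width: 1.0
gripper_force: 0.0
```

Request:
{"api": "step_arm", "payload": {"motion": [[[0,0,0,0,0,1,1],[0,0,0,0,0,1,1],[0,0,0,0,0,1,1],[0,0,0,0,0,1,1],[0,0,0,0,0,1,1],[0,0,0,0,0,0.4,1],[0,0,0,0,0,0,1]]]}}

```text
time_s: 1.52
tcp_pos: [0.1449, 0.5045, 0.2384]
tool_rot: [-3.141, 0.001, 1.517]
wrist_force: [-0.6, 0.2, -0.4]
width: 1.002
gripper_force: 0.0
```

Request:
{"api": "step_arm", "payload": {"motion": [[[-0.5,1,0,0,0,0,1],[-0.5,1,0,0,0,0,1],[-0.5,1,0,0,0,0,1],[-0.5,1,0,0,0,0,1],[-0.5,1,0,0,0,0,1],[-0.5,1,0,0,0,0,1],[-0.5,1,0,0,0,0,1],[-0.5,1,0,0,0,0,1],[-0.5,1,0,0,0,0,1],[-0.5,1,0,0,0,0,1]]]}}

```text
time_s: 2.35
tcp_pos: [0.3891, 0.3656, 0.2386]
tool_rot: [-3.141, 0.0, 1.519]
wrist_force: [0.3, 0.5, 0.4]
width: 0.998
gripper_force: 0.0
```

Request:
{"api": "step_arm", "payload": {"motion": [[[-0.4,1,0.3,0,0,0,1],[-0.4,1,0.3,0,0,0,1],[-0.4,1,0.3,0,0,0,1],[-0.4,1,0.3,0,0,0,1],[-0.1,0.4,0.3,0,0,0,1],[0,0,0,0,0,0,1],[0,0,0,0,0,0,1]]]}}

```text
time_s: 2.93
tcp_pos: [0.495, 0.3185, 0.2007]
tool_rot: [-3.14, 0.0, 1.518]
wrist_force: [-1.0, -0.1, 0.5]
width: 1.001
gripper_force: 0.0
```

```bash
python3 - <<'E'
from h import *
o=get_obs(); print(np.round(o['tcp_pos'],4),np.round(o['tool_rot'],3))
P=camera_params('wrist'); p,d=snap('wrist','w1'); W=world('wrist',d,P)
for lo,hi in((.036,.045),(.08,.095)):
    m=(W[...,2]>lo)&(W[...,2]<hi)&(abs(W[...,0]-.5)<.06)&(abs(W[...,1]-.317)<.04)
    w=W[m]; print(lo,m.sum(),w.mean(0).round(4),cv2.minAreaRect(w[:,:2].astype(np.float32)*1000))
E
```

```text
[0.495  0.3185 0.2007] [-3.14   0.     1.518]
0.036 1342 [0.499  0.3215 0.0393] ((498.4154052734375, 319.83807373046875), (32.627567291259766, 57.339149475097656), 85.06184387207031)
0.08 427 [0.4957 0.3211 0.0858] ((495.8492431640625, 320.6602783203125), (23.48411750793457, 13.30296516418457), 86.8722152709961)
```

View pics/w1.png

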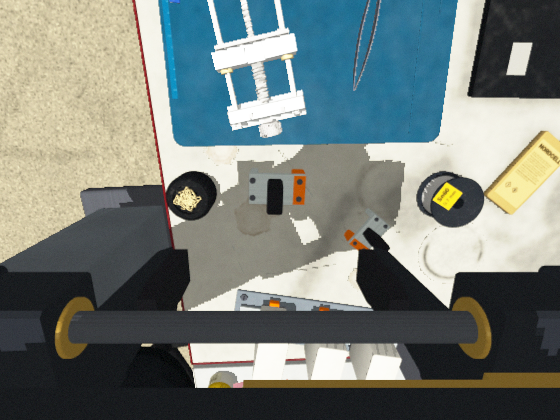

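The wrist view shows the real gauge at (277,190), grip at (275,195), almost directly under the tool, with the smaller look-alike at (368,230). Descend and grip.

Request:
{"api": "step_arm", "payload": {"motion": [[[0,0,1,0,0,0.2,0.5],[0,0,1,0,0,0,0.2],[0,0,1,0,0,0,0],[0,0,1,0,0,0,0],[0,0,1,0,0,0,0],[0,0,0.6,0,0,0,0],[0,0,0.55,0,0,0,0],[0,0,0,0,0,0,0]]], "force": 30}}

```text
time_s: 3.65
tcp_pos: [0.4935, 0.3188, 0.0458]
tool_rot: [-3.138, 0.001, 1.502]
wrist_force: [-0.3, -0.2, -0.4]
width: 0.5
gripper_force: 0.0
```

Request:
{"api": "step_arm", "payload": {"motion": [[[0,0,0,0,0,0,-0.5],[0,0,0,0,0,0,-1],[0,0,0,0,0,0,-1],[0,0,0,0,0,0,-1],[0,0,0,0,0,0,-1],[0,0,0,0,0,0,-1],[0,0,0,0,0,0,-1]]]}}

```text
time_s: 4.23
tcp_pos: [0.4961, 0.3184, 0.0482]
tool_rot: [3.14, -0.001, 1.5]
wrist_force: [0.4, 0.1, 5.6]
width: 0.156
gripper_force: 30.0
```

Request:
{"api": "step_arm", "payload": {"motion": [[[0,0,-0.4,0,0,0,-1],[0,0,-0.6,0,0,0,-1],[0,0,-1,0,0,0.5,-1],[0,0,-1,0,0,0.5,-1],[0,0,-1,0,0,0.5,-1],[0,0,-0.4,0,0,0.1,-1],[0,0,0,0,0,0,-1],[0,0,0,0,0,0,-1]]]}}

```text
time_s: 4.9
tcp_pos: [0.4953, 0.3181, 0.1567]
tool_rot: [-3.141, 0.001, 1.362]
wrist_force: [0.3, 0.0, -2.2]
width: 0.154
gripper_force: 30.0
```

```bash
python3 - <<'E'
from h import *
o=get_obs(); print(np.round(o['tcp_pos'],4),np.round(o['tool_rot'],4),o['wrist_force'].round(2),np.round(o['width']*88,1))
e=np.array([.97797,-.20876])
for n in('side','top'):
    p,d=snap(n,n+'1'); W=world(n,d)
    m=(W[...,2]>.074)&(W[...,2]<.085)&(W[...,0]>.43)&(W[...,0]<.7)&(W[...,1]>.06)&(W[...,1]<.18)
    k,l,st,ce=cv2.connectedComponentsWithStats(m.astype(np.uint8))
    for i in range(1,k):
        if st[i,4]>40:
            w=W[l==i]; r=cv2.minAreaRect(w[:,:2].astype(np.float32)*1000); s=w[:,:2]@e
            print(n,ce[i].round(),st[i,4],np.round(r[0],1),np.round(r[1],1),round(r[2],1),'z',np.median(w[:,2]).round(4),'s %.4f %.4f'%(np.percentile(s,2),np.percentile(s,98)))
E
```

```text
[0.4953 0.3181 0.1567] [-3.1407e+00  6.0000e-04  1.3620e+00] [ 0.26  0.02 -2.17] 13.6
side [244. 218.] 325 [483.9 139.3] [58.7 31.8] 77.2 z 0.0784 s 0.4290 0.4597
side [279. 220.] 326 [545.4 125.5] [59.1 32.1] 78.0 z 0.0784 s 0.4921 0.5227
side [312. 223.] 327 [603.  113.4] [60.  31.5] 78.0 z 0.0784 s 0.5507 0.5812
side [342. 225.] 192 [656.5 101.2] [50.3 19.7] 76.7 z 0.078 s 0.6112 0.6305
top [315. 162.] 205 [656.  101.4] [50.  20.3] 78.2 z 0.0794 s 0.6108 0.6301
top [310. 186.] 367 [602.7 112.8] [55.5 32.3] 77.3 z 0.0799 s 0.5504 0.5814
top [305. 212.] 375 [545.1 125.2] [55.4 32.1] 77.9 z 0.0797 s 0.4913 0.5224
top [299. 241.] 378 [483.  138.4] [55.7 31.9] 77.8 z 0.0798 s 0.4281 0.4586
```

Request:
{"api": "step_arm", "payload": {"motion": [[[-0.9,0.75,0,0,0,0,-1],[-0.9,0.75,0,0,0,0,-1],[-0.9,0.75,0,0,0,0,-1],[-0.9,0.75,0,0,0,0,-1],[-0.9,0.75,0,0,0,0,-1],[-0.9,0.75,0,0,0,0,-1],[-0.9,0.75,0,0,0,0,-1],[-0.83,0.65,0,0,0,0,-1],[0,0,0,0,0,0,-1],[0,0,0,0,0,0,-1]]]}}

```text
time_s: 5.83
tcp_pos: [0.6025, 0.1122, 0.1558]
tool_rot: [-3.139, 0.0, 1.359]
wrist_force: [-0.4, -0.2, -1.5]
width: 0.158
gripper_force: 30.0
```

```bash
cat > st.py <<'E'
from h import *
e=np.array([.97797,-.20876]); f=np.array([.20876,.97797])
def st():
    o=get_obs(); t=np.array(o['tcp_pos']); F=np.array(o['wrist_force'])
    print('t %.2f'%o['time_s'],'tcp',t.round(4),'yaw %.4f'%o['tool_rot'][2],'s %.4f x %.4f'%(t[:2]@e,t[:2]@f),'F',F.round(2),'Fs %.2f'%(F[:2]@e)); return o
E
python3 - <<'E'
from st import *
st(); p,d=snap('side','s2'); cv2.imwrite('pics/s2c.png',cv2.resize(cv2.cvtColor(p,cv2.COLOR_RGB2BGR)[100:280,190:390],None,fx=3.3,fy=3.3))
W=world('side',d); w=W.reshape(-1,3)
for lo,hi in((.111,.120),(.120,.135)):
    m=(w[:,2]>lo)&(w[:,2]<hi)&(abs(w[:,0]-.603)<.06)&(abs(w[:,1]-.113)<.06)
    s=w[m,:2]@e; print(m.sum(),np.percentile(s,[1,5,50,95,99]).round(4),w[m].mean(0))
E
```

```text
t 5.83 tcp [0.6025 0.1122 0.1558] yaw 1.3592 s 0.5658 x 0.2355 F [-0.39 -0.24 -1.47] Fs -0.33
56 [0.5411 0.5424 0.5874 0.5973 0.5977] [0.60898191 0.09919976 0.11607792]
102 [0.5404 0.5408 0.5867 0.5967 0.598 ] [0.60579178 0.09816988 0.12734841]
```

View pics/s2c.png

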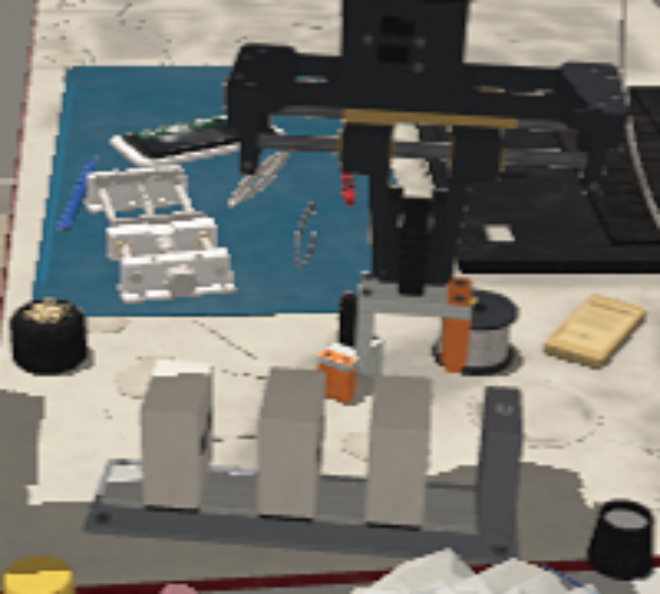

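The side crop shows the gauge above module 1 (hook leg at (365,325), orange leg at (456,325), module top at (400,395)), oriented correctly and within about 1 mm of centre. Lower over the module, checking the force.

Request:
{"api": "step_arm", "payload": {"motion": [[[0,-0.03,0.5,0,0,0,-1],[0,0,0.5,0,0,0,-1],[0,0,0.2,0,0,0,-1],[0,0,0.15,0,0,0,-1],[0,0,0.15,0,0,0,-1],[0,0,0,0,0,0,-1]]]}}

```text
time_s: 6.38
tcp_pos: [0.6017, 0.1138, 0.1195]
tool_rot: [-3.141, 0.0, 1.361]
wrist_force: [-0.2, -0.4, -1.6]
width: 0.158
gripper_force: 30.0
```

Request:
{"api": "step_arm", "payload": {"motion": [[[0,0,0.15,0,0,0,-1],[0,0,0.2,0,0,0,-1],[0,0,0.2,0,0,0,-1],[0,0,0.15,0,0,0,-1],[0,0,0,0,0,0,-1],[0,0,0,0,0,0,-1]]]}}

```text
time_s: 6.88
tcp_pos: [0.602, 0.1133, 0.1023]
tool_rot: [-3.141, 0.0, 1.361]
wrist_force: [-0.2, -0.1, -1.0]
width: 0.155
gripper_force: 30.0
```

```bash
python3 - <<'E'
from st import *
st()
E
```

```text
t 6.88 tcp [0.602  0.1133 0.1023] yaw 1.3607 s 0.5650 x 0.2365 F [-0.15 -0.15 -1.04] Fs -0.12
```

Request:
{"api": "step_arm", "payload": {"motion": [[[0,0.08,0,0,0,0,-1],[0,0.08,0,0,0,0,-1],[0,0.08,0,0,0,0,-1],[0,0.08,0,0,0,0,-1],[0,0.08,0,0,0,0,-1],[0,0.08,0,0,0,0,-1],[0,0,0,0,0,0,-1]]]}}

```text
time_s: 7.47
tcp_pos: [0.6139, 0.1108, 0.1025]
tool_rot: [-3.141, -0.0, 1.361]
wrist_force: [-3.5, 0.3, 0.6]
width: 0.158
gripper_force: 30.0
```

Request:
{"api": "step_arm", "payload": {"motion": [[[0,0.04,0,0,0,0,-1],[0,0.04,0,0,0,0,-1],[0,0.04,0,0,0,0,-1],[0,0,0,0,0,0,-1]]]}}

```text
time_s: 7.8
tcp_pos: [0.6168, 0.1102, 0.1025]
tool_rot: [3.142, -0.0, 1.361]
wrist_force: [-2.9, 1.1, 1.3]
width: 0.155
gripper_force: 30.0
```

Request:
{"api": "step_arm", "payload": {"motion": [[[0,0.04,0,0,0,0,-1],[0,0.04,0,0,0,0,-1],[0,0,0,0,0,0,-1]]]}}

```text
time_s: 8.05
tcp_pos: [0.6188, 0.1098, 0.1025]
tool_rot: [3.141, -0.0, 1.361]
wrist_force: [-2.5, 0.1, 0.0]
width: 0.156
gripper_force: 30.0
```

Request:
{"api": "step_arm", "payload": {"motion": [[[0,0.04,0,0,0,0,-1],[0,0,0,0,0,0,-1]]]}}

```text
time_s: 8.22
tcp_pos: [0.6197, 0.1096, 0.1025]
tool_rot: [3.142, -0.0, 1.361]
wrist_force: [-3.0, 1.4, 0.5]
width: 0.152
gripper_force: 30.0
```

Request:
{"api": "step_arm", "payload": {"motion": [[[0,0.04,0,0,0,0,-1],[0,0,0,0,0,0,-1]]]}}

```text
time_s: 8.38
tcp_pos: [0.6206, 0.1094, 0.1024]
tool_rot: [-3.141, -0.0, 1.361]
wrist_force: [-4.2, 1.3, 0.7]
width: 0.157
gripper_force: 30.0
```

Request:
{"api": "step_arm", "payload": {"motion": [[[0,0.04,0,0,0,0,-1],[0,0,0,0,0,0,-1]]]}}

```text
time_s: 8.55
tcp_pos: [0.6215, 0.1092, 0.1024]
tool_rot: [-3.141, 0.0, 1.361]
wrist_force: [-5.4, 1.1, 0.7]
width: 0.155
gripper_force: 30.0
```

Request:
{"api": "step_arm", "payload": {"motion": [[[0,0.04,0,0,0,0,-1],[0,0,0,0,0,0,-1]]]}}

```text
time_s: 8.72
tcp_pos: [0.6224, 0.109, 0.1024]
tool_rot: [-3.141, 0.0, 1.361]
wrist_force: [-5.8, 1.0, 1.5]
width: 0.154
gripper_force: 30.0
```

Request:
{"api": "step_arm", "payload": {"motion": [[[0,0.02,0,0,0,0,-1],[0,0,0,0,0,0,-1],[0,0,0,0,0,0,-1],[0,0,0,0,0,0,-1]]]}}

```text
time_s: 9.05
tcp_pos: [0.6227, 0.109, 0.1024]
tool_rot: [-3.141, 0.0, 1.361]
wrist_force: [-5.6, 1.1, 1.3]
width: 0.161
gripper_force: 30.0
```

```bash
cat >> st.py <<'E'
def mods(n='side'):
    p,d=camera(n); W=world(n,d)
    m=(W[...,2]>.074)&(W[...,2]<.085)&(W[...,0]>.43)&(W[...,0]<.7)&(W[...,1]>.05)&(W[...,1]<.18)
    s=W[...,:2]@e; x=W[...,:2]@f
    for z in (.05,.066):   # side faces
        pass
    k,l,stt,ce=cv2.connectedComponentsWithStats(m.astype(np.uint8))
    for i in range(1,k):
        if stt[i,4]>25:
            q=s[l==i]; print(n,ce[i].round(),stt[i,4],'s %.4f..%.4f mid %.4f'%(*np.percentile(q,[2,98]),np.percentile(q,[2,98]).mean()),'z %.3f'%np.median(W[l==i][:,2]))
    # faces towards side camera: rail -x faces, z .03-.044
    m=(W[...,2]>.028)&(W[...,2]<.044)&(W[...,0]>.43)&(W[...,0]<.7)&(W[...,1]>.05)&(W[...,1]<.18)
    k,l,stt,ce=cv2.connectedComponentsWithStats(m.astype(np.uint8))
    for i in range(1,k):
        if stt[i,4]>25:
            q=s[l==i]; print(n,'face',ce[i].round(),stt[i,4],'s %.4f..%.4f mid %.4f'%(*np.percentile(q,[2,98]),np.percentile(q,[2,98]).mean()))
E
python3 - <<'E'
from st import *
st(); mods()
E
```

```text
t 9.05 tcp [0.6227 0.109  0.1024] yaw 1.3609 s 0.5862 x 0.2366 F [-5.63  1.14  1.3 ] Fs -5.74
side [244. 218.] 327 s 0.4288..0.4596 mid 0.4442 z 0.078
side [279. 220.] 328 s 0.4922..0.5227 mid 0.5074 z 0.079
side [341. 226.] 226 s 0.5990..0.6304 mid 0.6147 z 0.078
side [316. 227.] 209 s 0.5549..0.5918 mid 0.5734 z 0.078
side face [243. 243.] 162 s 0.4282..0.4599 mid 0.4440
side face [340. 250.] 100 s 0.6112..0.6303 mid 0.6207
side face [277. 247.] 135 s 0.4916..0.5231 mid 0.5074
side face [316. 250.] 133 s 0.5615..0.5917 mid 0.5766
```

Request:
{"api": "step_arm", "payload": {"motion": [[[0,-0.1,0,0,0,0,-1],[0,-0.1,0,0,0,0,-1],[0,-0.1,0,0,0,0,-1],[0,-0.08,0,0,0,0,-1],[0,0,0,0,0,0,-1],[0,0,0,0,0,0,-1]]]}}

```text
time_s: 9.6
tcp_pos: [0.6141, 0.1107, 0.1026]
tool_rot: [3.14, -0.0, 1.361]
wrist_force: [0.2, 0.7, -0.9]
width: 0.157
gripper_force: 30.0
```

```bash
python3 - <<'E'
from st import *
st(); st(); mods()
E
```

```text
t 9.60 tcp [0.6141 0.1107 0.1026] yaw 1.3607 s 0.5774 x 0.2365 F [ 0.21  0.66 -0.94] Fs 0.07
t 9.60 tcp [0.6141 0.1107 0.1026] yaw 1.3607 s 0.5774 x 0.2365 F [ 0.21  0.66 -0.94] Fs 0.07
side [244. 218.] 327 s 0.4291..0.4596 mid 0.4443 z 0.078
side [279. 220.] 327 s 0.4923..0.5226 mid 0.5075 z 0.078
side [341. 225.] 231 s 0.5972..0.6305 mid 0.6139 z 0.078
side [316. 227.] 207 s 0.5534..0.5918 mid 0.5726 z 0.079
side face [244. 243.] 159 s 0.4283..0.4600 mid 0.4442
side face [340. 250.] 97 s 0.6111..0.6305 mid 0.6208
side face [277. 247.] 138 s 0.4916..0.5232 mid 0.5074
side face [316. 250.] 134 s 0.5615..0.5918 mid 0.5767
```

Request:
{"api": "step_arm", "payload": {"motion": [[[0,0,-0.3,0,0,0,-1],[0,0,-0.5,0,0,0,-1],[0,0,-0.5,0,0,0,-1],[0,0,-0.5,0,0,0,-1],[0,-0.8,0,0,0,0,-1],[0,-0.8,0,0,0,0,-1],[0,-0.8,0,0,0,0,-1],[0,-0.41,0,0,0,0,-1],[0,0,0,0,0,0,-1],[0,0,0,0,0,0,-1]]]}}

```text
time_s: 10.48
tcp_pos: [0.5456, 0.1255, 0.1483]
tool_rot: [3.14, -0.0, 1.361]
wrist_force: [0.6, 0.3, -0.5]
width: 0.156
gripper_force: 30.0
```

```bash
cat >> st.py <<'E'
def gaug(n='side'):
    p,d=camera(n); w=world(n,d).reshape(-1,3); t=np.array(get_obs()['tcp_pos']); z0=t[2]-.048
    m=(w[:,2]>z0+.008)&(w[:,2]<z0+.03)&(abs(w[:,0]-t[0])<.06)&(abs(w[:,1]-t[1])<.03)
    s=w[m,:2]@e; a,b=np.percentile(s,[2,98]); print('gauge s %.4f..%.4f origin %.4f'%(a,b,(a+b)/2-.0025))
E
python3 - <<'E'
from st import *
st(); mods(); gaug()
E
```

```text
t 10.48 tcp [0.5456 0.1255 0.1483] yaw 1.3610 s 0.5073 x 0.2366 F [ 0.6   0.34 -0.46] Fs 0.51
side [244. 218.] 323 s 0.4289..0.4596 mid 0.4442 z 0.078
side [279. 220.] 324 s 0.4922..0.5227 mid 0.5074 z 0.078
side [318. 223.] 323 s 0.5622..0.5917 mid 0.5770 z 0.078
side [342. 225.] 190 s 0.6112..0.6306 mid 0.6209 z 0.078
side face [244. 243.] 162 s 0.4282..0.4600 mid 0.4441
side face [340. 250.] 101 s 0.6112..0.6304 mid 0.6208
side face [277. 247.] 136 s 0.4914..0.5232 mid 0.5073
side face [316. 250.] 138 s 0.5615..0.5922 mid 0.5768
gauge s 0.4840..0.5404 origin 0.5097
```

```bash
python3 - <<'E'
from st import *
p,d=snap('side','s3'); W=world('side',d); s=W[...,:2]@e
cv2.imwrite('pics/s3c.png',cv2.resize(cv2.cvtColor(p,cv2.COLOR_RGB2BGR)[140:250,220:350],None,fx=5,fy=5,interpolation=cv2.INTER_CUBIC))
t=np.array(get_obs()['tcp_pos'])
for z0 in np.arange(.098,.150,.005):
    m=(W[...,2]>z0)&(W[...,2]<z0+.005)&(abs(W[...,0]-t[0])<.06)&(abs(W[...,1]-t[1])<.04)
    q=np.sort(s[m]); 
    if len(q)>3:
        g=np.where(np.diff(q)>.008)[0]; print('%.3f'%z0,len(q),[(round(a[0],4),round(a[-1],4)) for a in np.split(q,g+1)], W[m][:,1].min().round(4))
E
```

```text
0.098 11 [(np.float64(0.4858), np.float64(0.4877)), (np.float64(0.5294), np.float64(0.5382))] 0.1059
0.103 27 [(np.float64(0.4842), np.float64(0.4904)), (np.float64(0.5275), np.float64(0.5404))] 0.1032
0.108 40 [(np.float64(0.4838), np.float64(0.4905)), (np.float64(0.5274), np.float64(0.5404))] 0.103
0.113 29 [(np.float64(0.4839), np.float64(0.4905)), (np.float64(0.529), np.float64(0.5404))] 0.1054
0.118 34 [(np.float64(0.4839), np.float64(0.4906)), (np.float64(0.5289), np.float64(0.5404))] 0.1049
0.123 32 [(np.float64(0.4839), np.float64(0.4902)), (np.float64(0.5288), np.float64(0.5404))] 0.1041
0.128 47 [(np.float64(0.4839), np.float64(0.5096)), (np.float64(0.5198), np.float64(0.5404))] 0.1047
0.133 87 [(np.float64(0.4839), np.float64(0.5405))] 0.1051
0.138 219 [(np.float64(0.4828), np.float64(0.5404))] 0.1034
0.143 29 [(np.float64(0.4936), np.float64(0.4936)), (np.float64(0.5021), np.float64(0.5158)), (np.float64(0.5242), np.float64(0.5242))] 0.1127
0.148 55 [(np.float64(0.4902), np.float64(0.5275))] 0.1105
```

View pics/s3c.png

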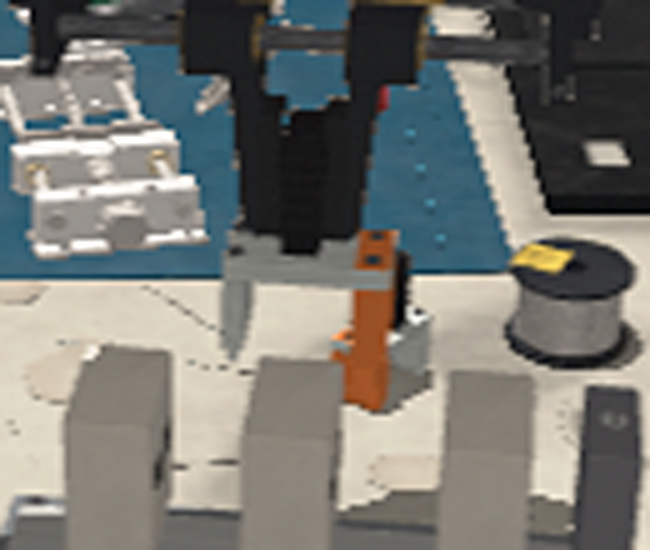

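The crop shows the hook leg at (235,320) and orange leg at (370,340) straddling module 2's top (300,370), perhaps 1 mm towards the bracket. Module 1 sits at 34.0 mm. I'll shift back 1 mm and lower.

Request:
{"api": "step_arm", "payload": {"motion": [[[0,-0.04,0.4,0,0,0,-1],[0,0,0.3,0,0,0,-1],[0,0,0.2,0,0,0,-1],[0,0,0.2,0,0,0,-1],[0,0,0.1,0,0,0,-1],[0,0,0,0,0,0,-1]]]}}

```text
time_s: 11.13
tcp_pos: [0.5438, 0.1257, 0.1167]
tool_rot: [-3.14, 0.0, 1.361]
wrist_force: [1.2, -0.1, -1.0]
width: 0.156
gripper_force: 30.0
```

Request:
{"api": "step_arm", "payload": {"motion": [[[0,0,0.2,0,0,0,-1],[0,0,0.2,0,0,0,-1],[0,0,0.23,0,0,0,-1],[0,0,0,0,0,0,-1],[0,0,0,0,0,0,-1],[0,0,0,0,0,0,-1]]]}}

```text
time_s: 11.63
tcp_pos: [0.5442, 0.1257, 0.1018]
tool_rot: [3.141, -0.0, 1.361]
wrist_force: [0.4, -0.5, -2.1]
width: 0.159
gripper_force: 30.0
```

```bash
python3 - <<'E'
from st import *
st(); mods()
E
```

```text
t 11.63 tcp [0.5442 0.1257 0.1018] yaw 1.3608 s 0.5059 x 0.2365 F [ 0.42 -0.45 -2.05] Fs 0.50
side [244. 218.] 324 s 0.4289..0.4596 mid 0.4443 z 0.078
side [318. 223.] 326 s 0.5622..0.5917 mid 0.5770 z 0.078
side [342. 225.] 192 s 0.6112..0.6306 mid 0.6209 z 0.078
side [265. 221.] 28 s 0.4806..0.4885 mid 0.4846 z 0.080
side [278. 224.] 177 s 0.4924..0.5226 mid 0.5075 z 0.078
side [292. 224.] 39 s 0.5268..0.5386 mid 0.5327 z 0.079
side face [244. 243.] 155 s 0.4281..0.4599 mid 0.4440
side face [340. 250.] 101 s 0.6112..0.6307 mid 0.6209
side face [277. 247.] 139 s 0.4915..0.5231 mid 0.5073
side face [316. 250.] 135 s 0.5615..0.5922 mid 0.5769
```

Request:
{"api": "step_arm", "payload": {"motion": [[[0,0.08,0,0,0,0,-1],[0,0.08,0,0,0,0,-1],[0,0.08,0,0,0,0,-1],[0,0.08,0,0,0,0,-1],[0,0.08,0,0,0,0,-1],[0,0.08,0,0,0,0,-1],[0,0.08,0,0,0,0,-1],[0,0.08,0,0,0,0,-1],[0,0,0,0,0,0,-1]]]}}

```text
time_s: 12.43
tcp_pos: [0.5589, 0.1226, 0.1014]
tool_rot: [-3.138, 0.0, 1.361]
wrist_force: [-7.0, 1.7, 2.7]
width: 0.16
gripper_force: 30.0
```

Request:
{"api": "step_arm", "payload": {"motion": [[[0,0.04,0,0,0,0,-1],[0,0.04,0,0,0,0,-1],[0,0,0,0,0,0,-1]]]}}

```text
time_s: 12.68
tcp_pos: [0.5607, 0.1222, 0.1014]
tool_rot: [-3.138, 0.0, 1.361]
wrist_force: [-7.5, 1.6, 1.8]
width: 0.159
gripper_force: 30.0
```

Request:
{"api": "step_arm", "payload": {"motion": [[[0,0.04,0,0,0,0,-1],[0,0.04,0,0,0,0,-1],[0,0,0,0,0,0,-1]]]}}

```text
time_s: 12.93
tcp_pos: [0.5627, 0.1218, 0.1014]
tool_rot: [-3.138, 0.0, 1.361]
wrist_force: [-7.0, 1.8, 2.2]
width: 0.156
gripper_force: 30.0
```

Request:
{"api": "step_arm", "payload": {"motion": [[[0,0.04,0,0,0,0,-1],[0,0.04,0,0,0,0,-1],[0,0,0,0,0,0,-1]]]}}

```text
time_s: 13.18
tcp_pos: [0.5646, 0.1214, 0.1014]
tool_rot: [-3.138, 0.0, 1.361]
wrist_force: [-7.2, 0.8, 3.8]
width: 0.157
gripper_force: 30.0
```

```bash
python3 - <<'E'
from st import *
st(); mods()
E
```

```text
t 13.18 tcp [0.5646 0.1214 0.1014] yaw 1.3610 s 0.5268 x 0.2366 F [-7.17  0.81  3.76] Fs -7.18
side [244. 218.] 327 s 0.4288..0.4595 mid 0.4442 z 0.078
side [318. 223.] 321 s 0.5622..0.5917 mid 0.5769 z 0.078
side [342. 225.] 194 s 0.6112..0.6304 mid 0.6208 z 0.078
side [281. 225.] 205 s 0.4934..0.5308 mid 0.5121 z 0.078
side [298. 224.] 40 s 0.5373..0.5496 mid 0.5434 z 0.080
side face [243. 243.] 156 s 0.4283..0.4599 mid 0.4441
side face [282. 248.] 137 s 0.5005..0.5315 mid 0.5160
side face [340. 251.] 93 s 0.6112..0.6305 mid 0.6208
side face [316. 250.] 138 s 0.5615..0.5920 mid 0.5768
```

Request:
{"api": "step_arm", "payload": {"motion": [[[0,0.08,0,0,0,0,-1],[0,0.08,0,0,0,0,-1],[0,0.08,0,0,0,0,-1],[0,0.04,0,0,0,0,-1],[0,0.04,0,0,0,0,-1],[0,0.04,0,0,0,0,-1],[0,0,0,0,0,0,-1]]]}}

```text
time_s: 13.82
tcp_pos: [0.5734, 0.1195, 0.1014]
tool_rot: [-3.138, 0.0, 1.361]
wrist_force: [-7.6, 1.5, 2.7]
width: 0.157
gripper_force: 30.0
```

```bash
cat >> st.py <<'E'
def avg(k=6):
    v=[]
    for i in range(k): camera('side'); v.append(np.array(get_obs()['wrist_force'])[:2]@e)
    print('avg Fs %.2f sd %.2f'%(np.mean(v),np.std(v)))
E
python3 - <<'E'
from st import *
st(); mods(); avg()
E
```

```text
t 13.82 tcp [0.5734 0.1195 0.1014] yaw 1.3610 s 0.5359 x 0.2366 F [-7.61  1.46  2.7 ] Fs -7.74
side [244. 218.] 323 s 0.4290..0.4596 mid 0.4443 z 0.078
side [318. 223.] 324 s 0.5622..0.5918 mid 0.5770 z 0.078
side [342. 225.] 193 s 0.6112..0.6306 mid 0.6209 z 0.078
side [286. 225.] 207 s 0.5024..0.5399 mid 0.5211 z 0.078
side [303. 225.] 43 s 0.5461..0.5584 mid 0.5522 z 0.080
side face [243. 243.] 162 s 0.4283..0.4600 mid 0.4441
side face [340. 250.] 103 s 0.6112..0.6304 mid 0.6208
side face [287. 248.] 133 s 0.5096..0.5405 mid 0.5250
side face [316. 250.] 133 s 0.5615..0.5922 mid 0.5769
avg Fs -7.25 sd 0.66
```

Request:
{"api": "step_arm", "payload": {"motion": [[[0,0.04,0,0,0,0,-1],[0,0.03,0,0,0,0,-1],[0,0,0,0,0,0,-1]]]}}

```text
time_s: 14.42
tcp_pos: [0.5751, 0.1191, 0.1014]
tool_rot: [-3.138, 0.0, 1.361]
wrist_force: [-7.2, 1.4, 2.5]
width: 0.157
gripper_force: 30.0
```

```bash
python3 - <<'E'
from st import *
st(); mods(); avg()
E
```

```text
t 14.42 tcp [0.5751 0.1191 0.1014] yaw 1.3610 s 0.5376 x 0.2366 F [-7.17  1.35  2.45] Fs -7.30
side [244. 218.] 328 s 0.4291..0.4598 mid 0.4444 z 0.078
side [316. 223.] 366 s 0.5497..0.5917 mid 0.5707 z 0.079
side [342. 225.] 190 s 0.6112..0.6305 mid 0.6209 z 0.078
side [288. 225.] 203 s 0.5054..0.5417 mid 0.5235 z 0.078
side face [244. 243.] 157 s 0.4282..0.4600 mid 0.4441
side face [340. 250.] 97 s 0.6111..0.6303 mid 0.6207
side face [287. 248.] 137 s 0.5114..0.5417 mid 0.5265
side face [316. 250.] 136 s 0.5615..0.5923 mid 0.5769
avg Fs -7.29 sd 0.43
```

Request:
{"api": "step_arm", "payload": {"motion": [[[0,0.04,0,0,0,0,-1],[0,0,0,0,0,0,-1]]]}}

```text
time_s: 14.93
tcp_pos: [0.5761, 0.1189, 0.1014]
tool_rot: [-3.138, 0.0, 1.361]
wrist_force: [-7.2, 0.3, 3.0]
width: 0.154
gripper_force: 30.0
```

```bash
python3 - <<'E'
from st import *
st(); mods(); avg()
E
```

```text
t 14.93 tcp [0.5761 0.1189 0.1014] yaw 1.3610 s 0.5385 x 0.2366 F [-7.24  0.29  2.96] Fs -7.14
side [244. 218.] 326 s 0.4290..0.4596 mid 0.4443 z 0.078
side [316. 223.] 365 s 0.5514..0.5917 mid 0.5715 z 0.079
side [342. 225.] 190 s 0.6112..0.6306 mid 0.6209 z 0.078
side [288. 225.] 203 s 0.5040..0.5424 mid 0.5232 z 0.078
side face [244. 243.] 156 s 0.4284..0.4599 mid 0.4441
side face [340. 250.] 100 s 0.6112..0.6303 mid 0.6207
side face [288. 248.] 139 s 0.5113..0.5423 mid 0.5268
side face [316. 250.] 134 s 0.5615..0.5918 mid 0.5767
avg Fs -7.50 sd 0.72
```

Request:
{"api": "step_arm", "payload": {"motion": [[[0,0.04,0,0,0,0,-1],[0,0,0,0,0,0,-1]]]}}

```text
time_s: 15.45
tcp_pos: [0.5769, 0.1187, 0.1014]
tool_rot: [-3.138, 0.0, 1.361]
wrist_force: [-7.3, 1.2, 3.2]
width: 0.159
gripper_force: 30.0
```

```bash
python3 - <<'E'
from st import *
st(); mods(); avg(8)
E
```

```text
t 15.45 tcp [0.5769 0.1187 0.1014] yaw 1.3611 s 0.5394 x 0.2366 F [-7.32  1.23  3.2 ] Fs -7.42
side [244. 218.] 328 s 0.4289..0.4596 mid 0.4442 z 0.078
side [316. 223.] 361 s 0.5514..0.5917 mid 0.5715 z 0.078
side [342. 225.] 193 s 0.6111..0.6306 mid 0.6209 z 0.078
side [288. 225.] 206 s 0.5039..0.5424 mid 0.5232 z 0.078
side face [243. 243.] 162 s 0.4282..0.4599 mid 0.4441
side face [340. 250.] 97 s 0.6112..0.6303 mid 0.6208
side face [288. 248.] 135 s 0.5113..0.5424 mid 0.5268
side face [316. 250.] 131 s 0.5615..0.5919 mid 0.5767
avg Fs -8.24 sd 0.47
```

Request:
{"api": "step_arm", "payload": {"motion": [[[0,0.03,0,0,0,0,-1],[0,0,0,0,0,0,-1],[0,0,0,0,0,0,-1]]]}}

```text
time_s: 16.15
tcp_pos: [0.5775, 0.1186, 0.1014]
tool_rot: [-3.137, 0.001, 1.361]
wrist_force: [-8.5, 1.2, 2.9]
width: 0.156
gripper_force: 30.0
```

```bash
python3 - <<'E'
from st import *
st(); mods(); avg(8)
E
```

```text
t 16.15 tcp [0.5775 0.1186 0.1014] yaw 1.3611 s 0.5400 x 0.2366 F [-8.51  1.22  2.95] Fs -8.58
side [244. 218.] 324 s 0.4290..0.4595 mid 0.4443 z 0.078
side [316. 223.] 368 s 0.5506..0.5918 mid 0.5712 z 0.078
side [342. 225.] 192 s 0.6112..0.6306 mid 0.6209 z 0.078
side [288. 225.] 200 s 0.5039..0.5424 mid 0.5232 z 0.078
side face [243. 243.] 164 s 0.4282..0.4599 mid 0.4440
side face [340. 250.] 107 s 0.6112..0.6305 mid 0.6208
side face [288. 248.] 135 s 0.5113..0.5431 mid 0.5272
side face [316. 250.] 140 s 0.5615..0.5922 mid 0.5768
avg Fs -8.63 sd 0.49
```

Request:
{"api": "step_arm", "payload": {"motion": [[[0,0.02,0,0,0,0,-1],[0,0,0,0,0,0,-1],[0,0,0,0,0,0,-1]]]}}

```text
time_s: 16.85
tcp_pos: [0.5779, 0.1185, 0.1013]
tool_rot: [-3.137, 0.001, 1.361]
wrist_force: [-8.4, 0.6, 2.3]
width: 0.153
gripper_force: 30.0
```

```bash
python3 - <<'E'
from st import *
st(); mods(); avg(8)
E
```

```text
t 16.85 tcp [0.5779 0.1185 0.1013] yaw 1.3611 s 0.5404 x 0.2366 F [-8.44  0.61  2.31] Fs -8.38
side [244. 218.] 324 s 0.4288..0.4596 mid 0.4442 z 0.078
side [316. 223.] 365 s 0.5505..0.5917 mid 0.5711 z 0.078
side [342. 225.] 192 s 0.6112..0.6305 mid 0.6209 z 0.078
side [288. 225.] 208 s 0.5039..0.5424 mid 0.5232 z 0.078
side face [244. 243.] 161 s 0.4282..0.4599 mid 0.4440
side face [340. 250.] 103 s 0.6112..0.6305 mid 0.6208
side face [288. 248.] 137 s 0.5114..0.5431 mid 0.5272
side face [316. 250.] 133 s 0.5615..0.5918 mid 0.5767
avg Fs -9.11 sd 0.44
```

Request:
{"api": "step_arm", "payload": {"motion": [[[0,-0.1,0,0,0,0,-1],[0,-0.1,0,0,0,0,-1],[0,-0.1,0,0,0,0,-1],[0,-0.1,0,0,0,0,-1],[0,-0.1,0,0,0,0,-1],[0,-0.06,0,0,0,0,-1],[0,0,0,0,0,0,-1],[0,0,0,0,0,0,-1]]]}}

```text
time_s: 17.97
tcp_pos: [0.5659, 0.121, 0.1018]
tool_rot: [3.141, -0.0, 1.361]
wrist_force: [0.4, 0.1, -1.2]
width: 0.155
gripper_force: 30.0
```

```bash
python3 - <<'E'
from st import *
st(); mods(); avg(3)
E
```

```text
t 17.97 tcp [0.5659 0.121  0.1018] yaw 1.3607 s 0.5282 x 0.2365 F [ 0.38  0.13 -1.17] Fs 0.34
side [243. 218.] 325 s 0.4289..0.4594 mid 0.4441 z 0.078
side [316. 223.] 366 s 0.5498..0.5917 mid 0.5708 z 0.078
side [342. 225.] 191 s 0.6111..0.6306 mid 0.6209 z 0.078
side [288. 225.] 210 s 0.5043..0.5423 mid 0.5233 z 0.078
side face [243. 243.] 166 s 0.4283..0.4599 mid 0.4441
side face [340. 250.] 105 s 0.6112..0.6303 mid 0.6207
side face [288. 248.] 134 s 0.5114..0.5431 mid 0.5273
side face [316. 250.] 135 s 0.5615..0.5922 mid 0.5769
avg Fs -0.36 sd 0.18
```

Request:
{"api": "step_arm", "payload": {"motion": [[[0,-0.05,0,0,0,0,-1],[0,0,-0.3,0,0,0,-1],[0,0,-0.5,0,0,0,-1],[0,0,-0.5,0,0,0,-1],[0,0,-0.5,0,0,0,-1],[0,-0.9,0,0,0,0,-1],[0,-0.9,0,0,0,0,-1],[0,-0.9,0,0,0,0,-1],[0,-0.66,0,0,0,0,-1],[0,0,0,0,0,0,-1]]]}}

```text
time_s: 19.0
tcp_pos: [0.48, 0.1396, 0.1474]
tool_rot: [-3.141, 0.0, 1.362]
wrist_force: [-0.7, 0.4, -1.2]
width: 0.157
gripper_force: 30.0
```

```bash
python3 - <<'E'
from st import *
camera('side');camera('side');st(); mods(); gaug()
E
```

```text
t 19.10 tcp [0.4827 0.139  0.1475] yaw 1.3611 s 0.4430 x 0.2366 F [ 0.03 -0.64 -1.04] Fs 0.16
side [244. 218.] 324 s 0.4291..0.4596 mid 0.4443 z 0.078
side [290. 221.] 330 s 0.5121..0.5425 mid 0.5273 z 0.078
side [318. 223.] 322 s 0.5622..0.5917 mid 0.5770 z 0.079
side [342. 225.] 190 s 0.6112..0.6304 mid 0.6208 z 0.078
side face [244. 243.] 161 s 0.4282..0.4599 mid 0.4441
side face [340. 250.] 97 s 0.6112..0.6304 mid 0.6208
side face [288. 248.] 137 s 0.5114..0.5431 mid 0.5272
side face [316. 250.] 134 s 0.5615..0.5919 mid 0.5767
gauge s 0.4196..0.4762 origin 0.4454
```

Gaps 1 and 2 measure about 34.0 and 49.6 mm. Now module 3.

Request:
{"api": "step_arm", "payload": {"motion": [[[0,0,0.4,0,0,0,-1],[0,0,0.3,0,0,0,-1],[0,0,0.2,0,0,0,-1],[0,0,0.2,0,0,0,-1],[0,0,0.1,0,0,0,-1],[0,0,0,0,0,0,-1]]]}}

```text
time_s: 19.7
tcp_pos: [0.482, 0.1389, 0.116]
tool_rot: [-3.14, 0.0, 1.361]
wrist_force: [-0.4, -1.2, -1.7]
width: 0.156
gripper_force: 30.0
```

Request:
{"api": "step_arm", "payload": {"motion": [[[0,0,0.2,0,0,0,-1],[0,0,0.2,0,0,0,-1],[0,0,0.23,0,0,0,-1],[0,0,0,0,0,0,-1],[0,0,0,0,0,0,-1]]]}}

```text
time_s: 20.12
tcp_pos: [0.482, 0.1389, 0.1006]
tool_rot: [-3.141, 0.0, 1.361]
wrist_force: [-0.1, -0.1, -0.7]
width: 0.154
gripper_force: 30.0
```

Request:
{"api": "step_arm", "payload": {"motion": [[[0,0.08,0,0,0,0,-1],[0,0.08,0,0,0,0,-1],[0,0.08,0,0,0,0,-1],[0,0.08,0,0,0,0,-1],[0,0.08,0,0,0,0,-1],[0,0.08,0,0,0,0,-1],[0,0.08,0,0,0,0,-1],[0,0.08,0,0,0,0,-1],[0,0.04,0,0,0,0,-1],[0,0,0,0,0,0,-1]]]}}

```text
time_s: 20.95
tcp_pos: [0.4985, 0.1354, 0.1009]
tool_rot: [-3.14, 0.0, 1.361]
wrist_force: [-4.9, 0.7, 1.9]
width: 0.153
gripper_force: 30.0
```

```bash
python3 - <<'E'
from st import *
st(); mods(); avg(6)
E
```

```text
t 20.95 tcp [0.4985 0.1354 0.1009] yaw 1.3608 s 0.4592 x 0.2365 F [-4.88  0.73  1.89] Fs -4.93
side [263. 221.] 48 s 0.4737..0.4854 mid 0.4795 z 0.080
side [290. 221.] 325 s 0.5120..0.5426 mid 0.5273 z 0.079
side [318. 223.] 329 s 0.5622..0.5918 mid 0.5770 z 0.078
side [245. 222.] 194 s 0.4291..0.4670 mid 0.4480 z 0.078
side [342. 225.] 188 s 0.6112..0.6305 mid 0.6208 z 0.078
side face [248. 244.] 157 s 0.4374..0.4675 mid 0.4524
side face [340. 250.] 102 s 0.6112..0.6302 mid 0.6207
side face [288. 248.] 130 s 0.5113..0.5425 mid 0.5269
side face [316. 250.] 130 s 0.5615..0.5917 mid 0.5766
avg Fs -5.03 sd 0.33
```

Request:
{"api": "step_arm", "payload": {"motion": [[[0,0.08,0,0,0,0,-1],[0,0.08,0,0,0,0,-1],[0,0.08,0,0,0,0,-1],[0,0.08,0,0,0,0,-1],[0,0.08,0,0,0,0,-1],[0,0.08,0,0,0,0,-1],[0,0.08,0,0,0,0,-1],[0,0.08,0,0,0,0,-1],[0,0.08,0,0,0,0,-1],[0,0,0,0,0,0,-1]]]}}

```text
time_s: 22.13
tcp_pos: [0.5163, 0.1316, 0.1009]
tool_rot: [-3.141, 0.0, 1.361]
wrist_force: [-4.2, 1.4, 1.4]
width: 0.15
gripper_force: 30.0
```

Request:
{"api": "step_arm", "payload": {"motion": [[[0,0.04,0,0,0,0,-1],[0,0.04,0,0,0,0,-1],[0,0.04,0,0,0,0,-1],[0,0.04,0,0,0,0,-1],[0,0,0,0,0,0,-1]]]}}

```text
time_s: 22.55
tcp_pos: [0.5201, 0.1308, 0.1009]
tool_rot: [-3.141, 0.0, 1.361]
wrist_force: [-4.1, 1.2, 1.2]
width: 0.156
gripper_force: 30.0
```

```bash
python3 - <<'E'
from st import *
st(); mods(); avg(6)
E
```

```text
t 22.55 tcp [0.5201 0.1308 0.1009] yaw 1.3609 s 0.4813 x 0.2365 F [-4.11  1.22  1.22] Fs -4.27
side [290. 221.] 327 s 0.5120..0.5425 mid 0.5273 z 0.078
side [318. 223.] 324 s 0.5622..0.5917 mid 0.5770 z 0.078
side [275. 222.] 50 s 0.4950..0.5073 mid 0.5012 z 0.079
side [342. 225.] 191 s 0.6112..0.6305 mid 0.6208 z 0.078
side [257. 223.] 197 s 0.4506..0.4888 mid 0.4697 z 0.078
side face [260. 245.] 147 s 0.4591..0.4893 mid 0.4742
side face [340. 250.] 102 s 0.6112..0.6303 mid 0.6208
side face [288. 248.] 132 s 0.5113..0.5431 mid 0.5272
side face [316. 250.] 129 s 0.5615..0.5919 mid 0.5767
avg Fs -5.12 sd 0.44
```

Module 3 has about 3 mm to go. Continue by 3 mm, then 1 mm steps.

Request:
{"api": "step_arm", "payload": {"motion": [[[0,0.04,0,0,0,0,-1],[0,0.04,0,0,0,0,-1],[0,0.04,0,0,0,0,-1],[0,0,0,0,0,0,-1]]]}}

```text
time_s: 23.23
tcp_pos: [0.523, 0.1302, 0.1009]
tool_rot: [-3.141, 0.0, 1.361]
wrist_force: [-4.3, 1.1, 0.5]
width: 0.156
gripper_force: 30.0
```

```bash
python3 - <<'E'
from st import *
st(); mods(); avg(6)
E
```

```text
t 23.23 tcp [0.523  0.1302 0.1009] yaw 1.3609 s 0.4843 x 0.2365 F [-4.3   1.07  0.54] Fs -4.43
side [288. 221.] 370 s 0.5002..0.5426 mid 0.5214 z 0.079
side [318. 223.] 323 s 0.5622..0.5917 mid 0.5769 z 0.078
side [342. 225.] 190 s 0.6112..0.6305 mid 0.6209 z 0.078
side [259. 223.] 202 s 0.4540..0.4920 mid 0.4730 z 0.078
side face [261. 245.] 156 s 0.4608..0.4923 mid 0.4766
side face [340. 250.] 99 s 0.6112..0.6305 mid 0.6209
side face [288. 248.] 134 s 0.5114..0.5430 mid 0.5272
side face [316. 250.] 133 s 0.5615..0.5922 mid 0.5769
avg Fs -5.38 sd 0.15
```

Request:
{"api": "step_arm", "payload": {"motion": [[[0,0.04,0,0,0,0,-1],[0,0,0,0,0,0,-1]]]}}

```text
time_s: 23.75
tcp_pos: [0.5239, 0.13, 0.1009]
tool_rot: [-3.141, 0.0, 1.361]
wrist_force: [-4.4, 0.4, 1.3]
width: 0.159
gripper_force: 30.0
```

```bash
python3 - <<'E'
from st import *
st(); mods(); avg(6)
E
```

```text
t 23.75 tcp [0.5239 0.13   0.1009] yaw 1.3609 s 0.4853 x 0.2365 F [-4.43  0.4   1.3 ] Fs -4.41
side [288. 221.] 374 s 0.5003..0.5426 mid 0.5214 z 0.079
side [318. 223.] 322 s 0.5622..0.5918 mid 0.5770 z 0.079
side [342. 225.] 191 s 0.6112..0.6305 mid 0.6208 z 0.078
side [259. 223.] 194 s 0.4541..0.4926 mid 0.4734 z 0.078
side face [262. 245.] 157 s 0.4629..0.4933 mid 0.4781
side face [340. 250.] 98 s 0.6111..0.6303 mid 0.6207
side face [288. 248.] 137 s 0.5113..0.5430 mid 0.5271
side face [316. 250.] 139 s 0.5615..0.5922 mid 0.5768
avg Fs -5.41 sd 0.27
```

Request:
{"api": "step_arm", "payload": {"motion": [[[0,0.04,0,0,0,0,-1],[0,0.03,0,0,0,0,-1],[0,0,0,0,0,0,-1]]]}}

```text
time_s: 24.35
tcp_pos: [0.5254, 0.1297, 0.1009]
tool_rot: [-3.14, 0.0, 1.361]
wrist_force: [-6.2, 1.7, 1.9]
width: 0.158
gripper_force: 30.0
```

```bash
python3 - <<'E'
from st import *
st(); mods(); avg(8)
E
```

```text
t 24.35 tcp [0.5254 0.1297 0.1009] yaw 1.3609 s 0.4868 x 0.2365 F [-6.19  1.68  1.91] Fs -6.41
side [288. 221.] 369 s 0.5003..0.5425 mid 0.5214 z 0.079
side [318. 223.] 325 s 0.5622..0.5918 mid 0.5770 z 0.078
side [342. 225.] 191 s 0.6113..0.6306 mid 0.6209 z 0.078
side [260. 223.] 194 s 0.4542..0.4927 mid 0.4735 z 0.078
side face [262. 245.] 149 s 0.4628..0.4932 mid 0.4780
side face [340. 250.] 103 s 0.6112..0.6308 mid 0.6210
side face [288. 248.] 139 s 0.5113..0.5430 mid 0.5272
side face [316. 250.] 136 s 0.5615..0.5921 mid 0.5768
avg Fs -6.08 sd 0.32
```

Request:
{"api": "step_arm", "payload": {"motion": [[[0,0.04,0,0,0,0,-1],[0,0.03,0,0,0,0,-1],[0,0,0,0,0,0,-1],[0,0,0,0,0,0,-1]]]}}

```text
time_s: 25.13
tcp_pos: [0.5268, 0.1294, 0.1008]
tool_rot: [-3.139, 0.0, 1.361]
wrist_force: [-7.9, 1.4, 2.6]
width: 0.156
gripper_force: 30.0
```

```bash
python3 - <<'E'
from st import *
st(); mods(); avg(8)
E
```

```text
t 25.13 tcp [0.5268 0.1294 0.1008] yaw 1.3610 s 0.4882 x 0.2365 F [-7.88  1.4   2.58] Fs -8.00
side [288. 221.] 377 s 0.5002..0.5426 mid 0.5214 z 0.078
side [318. 223.] 325 s 0.5622..0.5917 mid 0.5770 z 0.079
side [342. 225.] 192 s 0.6112..0.6305 mid 0.6208 z 0.078
side [259. 223.] 203 s 0.4540..0.4924 mid 0.4732 z 0.078
side face [262. 245.] 151 s 0.4628..0.4932 mid 0.4780
side face [340. 250.] 98 s 0.6111..0.6303 mid 0.6207
side face [288. 248.] 139 s 0.5113..0.5431 mid 0.5272
side face [316. 250.] 138 s 0.5615..0.5922 mid 0.5768
avg Fs -7.59 sd 0.55
```

Request:
{"api": "step_arm", "payload": {"motion": [[[0,-0.1,0,0,0,0,-1],[0,-0.1,0,0,0,0,-1],[0,-0.1,0,0,0,0,-1],[0,-0.1,0,0,0,0,-1],[0,-0.1,0,0,0,0,-1],[0,-0.02,0,0,0,0,-1],[0,0,0,0,0,0,-1],[0,0,0,0,0,0,-1]]]}}

```text
time_s: 26.25
tcp_pos: [0.5153, 0.1318, 0.1011]
tool_rot: [3.141, -0.0, 1.361]
wrist_force: [-0.4, 1.2, -1.2]
width: 0.158
gripper_force: 30.0
```

```bash
python3 - <<'E'
from st import *
st(); mods(); avg(3)
E
```

```text
t 26.25 tcp [0.5153 0.1318 0.1011] yaw 1.3607 s 0.4764 x 0.2365 F [-0.38  1.21 -1.24] Fs -0.62
side [288. 221.] 379 s 0.4986..0.5424 mid 0.5205 z 0.078
side [318. 223.] 323 s 0.5622..0.5917 mid 0.5770 z 0.079
side [342. 225.] 191 s 0.6112..0.6306 mid 0.6209 z 0.078
side [259. 223.] 207 s 0.4527..0.4927 mid 0.4727 z 0.078
side face [261. 245.] 145 s 0.4628..0.4931 mid 0.4780
side face [340. 250.] 101 s 0.6111..0.6302 mid 0.6207
side face [288. 248.] 133 s 0.5114..0.5431 mid 0.5272
side face [316. 250.] 133 s 0.5615..0.5921 mid 0.5768
avg Fs 0.00 sd 0.64
```

Request:
{"api": "step_arm", "payload": {"motion": [[[0,0,-0.3,0,0,0,-1],[0,0,-0.5,0,0,0,-1],[0,0,-0.5,0,0,0,-1],[0,0,-0.5,0,0,0,-1],[0.8,0,0,0,0,0,-1],[0.8,-0.4,0,0,0,0,-1],[0.9,-0.4,0,0,0,0,-1],[0.9,-0.4,0,0,0,0,-1],[0.8,-0.4,0,0,0,0,-1],[0.8,-0.2,0,0,0,0,-1]]]}}

```text
time_s: 27.28
tcp_pos: [0.4963, 0.2649, 0.1466]
tool_rot: [3.141, -0.0, 1.361]
wrist_force: [-0.3, -0.7, -0.8]
width: 0.156
gripper_force: 30.0
```

```bash
python3 - <<'E'
from st import *
camera('side'); camera('side'); st(); mods(); mods('top')
p,d=snap('side','s4'); W=world('side',d); t=np.array(get_obs()['tcp_pos'])
m=(np.abs(W[...,0]-t[0])<.045)&(np.abs(W[...,1]-t[1])<.03)&(W[...,2]>.03)&(W[...,2]<.14)
print('lowest gauge z',np.percentile(W[m][:,2],[0,1,3]).round(4))
m=(np.abs(W[...,0]-t[0])<.045)&(np.abs(W[...,1]-t[1])<.035)&(W[...,2]<.03); print('bench under',m.sum(),np.percentile(W[m][:,2],[5,50,95,100]).round(4))
cv2.imwrite('pics/s4c.png',cv2.resize(cv2.cvtColor(p,cv2.COLOR_RGB2BGR)[110:280,190:390],None,fx=3.3,fy=3.3))
E
```

```text
t 27.38 tcp [0.4966 0.2658 0.1465] yaw 1.3637 s 0.4301 x 0.3636 F [ 0.66 -0.13 -0.77] Fs 0.68
side [262. 219.] 323 s 0.4622..0.4929 mid 0.4775 z 0.079
side [290. 221.] 323 s 0.5121..0.5425 mid 0.5273 z 0.079
side [318. 223.] 326 s 0.5622..0.5917 mid 0.5770 z 0.078
side [342. 225.] 189 s 0.6112..0.6305 mid 0.6209 z 0.078
side face [262. 245.] 152 s 0.4629..0.4933 mid 0.4781
side face [340. 250.] 101 s 0.6112..0.6306 mid 0.6209
side face [288. 248.] 136 s 0.5112..0.5430 mid 0.5271
side face [316. 250.] 135 s 0.5615..0.5922 mid 0.5769
top [315. 162.] 201 s 0.6109..0.6305 mid 0.6207 z 0.079
top [311. 181.] 364 s 0.5612..0.5920 mid 0.5766 z 0.080
top [307. 203.] 368 s 0.5112..0.5418 mid 0.5265 z 0.080
top [302. 226.] 372 s 0.4612..0.4920 mid 0.4766 z 0.080
top face [312. 171.] 31 s 0.6103..0.6117 mid 0.6110
top face [307. 191.] 28 s 0.5606..0.5620 mid 0.5613
lowest gauge z [0.099  0.1006 0.1039]
bench under 471 [-0.0016  0.0002  0.0019  0.0029]
```

View pics/s4c.png

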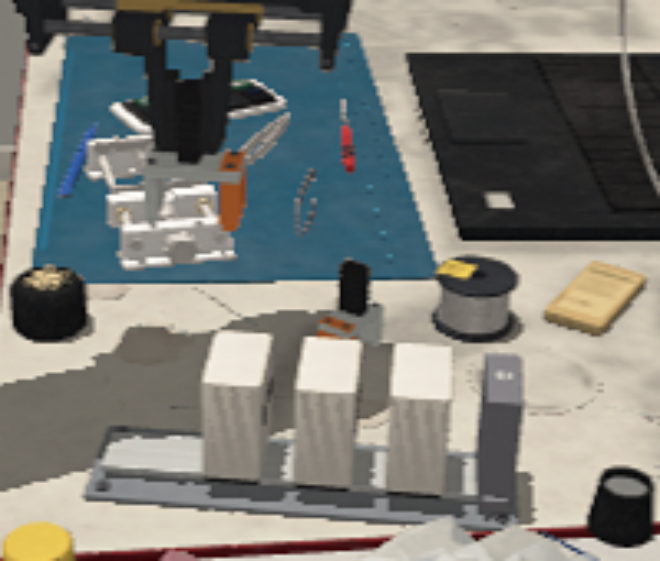

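All gaps are right: 34.1, 50.1 and 49.9 mm by the top camera. The crop shows the gauge held at (200,190) above free bench, upright. Lower it to the bench.

Request:
{"api": "step_arm", "payload": {"motion": [[[0,0,0.8,0,0,0,-1],[0,0,0.8,0,0,0,-1],[0,0,0.8,0,0,0,-1],[0,0,0.7,0,0,0,-1],[0,0,0.4,0,0,0,-1],[0,0,0.25,0,0,0,-1],[0,0,0,0,0,0,-1],[0,0,0,0,0,0,-1]]]}}

```text
time_s: 28.2
tcp_pos: [0.4975, 0.2634, 0.0529]
tool_rot: [3.141, -0.0, 1.36]
wrist_force: [0.3, -0.2, -1.3]
width: 0.159
gripper_force: 30.0
```

Request:
{"api": "step_arm", "payload": {"motion": [[[0,0,0.06,0,0,0,-1],[0,0,0.06,0,0,0,-1],[0,0,0,0,0,0,-1]]]}}

```text
time_s: 28.45
tcp_pos: [0.4971, 0.2636, 0.0495]
tool_rot: [3.141, -0.0, 1.361]
wrist_force: [-0.0, 0.9, -1.2]
width: 0.155
gripper_force: 30.0
```

Request:
{"api": "step_arm", "payload": {"motion": [[[0,0,0.04,0,0,0,-1],[0,0,0,0,0,0,-1]]]}}

```text
time_s: 28.62
tcp_pos: [0.497, 0.2636, 0.0483]
tool_rot: [3.141, -0.0, 1.361]
wrist_force: [0.4, 1.1, -1.0]
width: 0.155
gripper_force: 30.0
```

Request:
{"api": "step_arm", "payload": {"motion": [[[0,0,0.04,0,0,0,-1],[0,0,0,0,0,0,-1]]]}}

```text
time_s: 28.78
tcp_pos: [0.4977, 0.2636, 0.0482]
tool_rot: [3.14, -0.0, 1.361]
wrist_force: [-0.9, -1.5, 6.2]
width: 0.155
gripper_force: 30.0
```

Feet are on the bench (Fz +6 N). Open gently and lift.

Request:
{"api": "step_arm", "payload": {"motion": [[[0,0,-0.03,0,0,0,-0.6],[0,0,0,0,0,0,-0.4],[0,0,0,0,0,0,-0.2],[0,0,0,0,0,0,0],[0,0,0,0,0,0,0],[0,0,0,0,0,0,0]]]}}

```text
time_s: 29.28
tcp_pos: [0.497, 0.2635, 0.0479]
tool_rot: [-3.141, 0.0, 1.361]
wrist_force: [0.3, -0.3, -0.6]
width: 0.499
gripper_force: 0.0
```

Request:
{"api": "step_arm", "payload": {"motion": [[[0,0,-0.3,0,0,0,0],[0,0,-0.5,0,0,0,0],[0,0,-0.8,0,0,0,0],[0,0,-0.8,0,0,0,0],[0,0,-0.8,0,0,0,0],[0,0,-0.8,0,0,0,0],[0,0,0,0,0,0,0]]]}}

```text
time_s: 29.87
tcp_pos: [0.4985, 0.2641, 0.1523]
tool_rot: [3.135, -0.003, 1.361]
wrist_force: [-0.2, 0.2, 1.1]
width: 0.497
gripper_force: 0.0
```

```bash
python3 - <<'E'
from st import *
st(); mods(); p,d=snap('side','s5')
W=world('side',d); w=W[(abs(W[...,0]-.497)<.045)&(abs(W[...,1]-.263)<.03)&(W[...,2]>.006)&(W[...,2]<.1)]
print('gauge z max',np.percentile(w[:,2],[50,98,100]).round(4)); q=w[w[:,2]>.083]; print('grip top',len(q),q.mean(0).round(4),q[:,2].std().round(4))
cv2.imwrite('pics/s5c.png',cv2.resize(cv2.cvtColor(p,cv2.COLOR_RGB2BGR)[110:280,190:390],None,fx=3.3,fy=3.3))
E
```

```text
t 29.87 tcp [0.4985 0.2641 0.1523] yaw 1.3610 s 0.4324 x 0.3623 F [-0.23  0.23  1.09] Fs -0.27
side [262. 219.] 326 s 0.4622..0.4928 mid 0.4775 z 0.078
side [290. 221.] 329 s 0.5122..0.5425 mid 0.5274 z 0.078
side [318. 223.] 326 s 0.5622..0.5917 mid 0.5770 z 0.079
side [342. 225.] 192 s 0.6112..0.6306 mid 0.6209 z 0.078
side face [262. 245.] 153 s 0.4629..0.4932 mid 0.4780
side face [340. 250.] 101 s 0.6112..0.6303 mid 0.6207
side face [288. 248.] 136 s 0.5113..0.5424 mid 0.5268
side face [316. 250.] 134 s 0.5615..0.5926 mid 0.5771
gauge z max [0.0404 0.0875 0.0887]
grip top 48 [0.4987 0.261  0.0863] 0.0015
```

View pics/s5c.png

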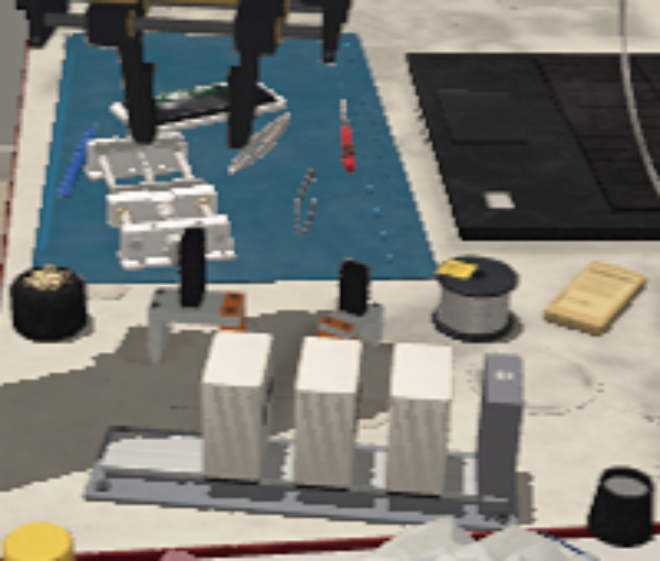

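The gauge stands upright on the bench at (195,310), released and clear of the rail. The modules are evenly spaced at (235,400), (328,410) and (420,415).

```bash
python3 -c "
from cell import *
print(close_job())"
```

```text
the job is handed in; nothing more can be done
None
```

I set all three gaps and handed the job in at about 30 s: the centres measured 34.1, 50.1 and 49.9 mm against targets of 34, 50 and 50, the spacer leg bore about 2–3 N each time without moving its neighbour, and the gauge stands upright on the bench clear of the rail; the hand-in returned no verdict.

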